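# Riddle the tumbling chips off the bosses

## Task

Two deburred weld bosses (the thick aluminium rings) have come out of the tumbler and been tipped into the sieve together with eight ceramic chips. Take the tube out of its stand, stir the sieve's contents with its lower end until every chip has dropped through the plate into the pan below and only the two bosses are left on the plate, then put the tube back in its stand and let go. Keep the gripper itself out of the sieve, spill nothing, and leave the flat steel offcut and the grinding disc where they are.

Things in the scene. Friction and masses are not known exactly. Their poses are not given: they have to be found in the camera images.
- sieve: Round stainless sieve on its receiver pan, one unit fixed to the bench, open at the top. Origin: centre of the underside, z up, x along a spoke of its plate. Inside diameter 240 mm, wall 3 mm, rim 105 mm above the bench; three low hold-down lugs reach 153 mm from the axis. A slotted plate lies across it; below the plate is the pan, 47 mm deep
- sieve_plate (a point): Centre of the sieve plate's flat top, 55 mm above the bench. The plate is 4 mm thick: a hub of 20 mm radius, two rings 8 mm wide (mid radii 52 and 88 mm) and spokes 8 mm wide, 6 from the hub to the wall at 60 deg steps from x and 6 more between them from the inner ring to the wall. Between them are open slots 28 mm wide, the outermost right up to the wall
- stand: Rod stand fixed to the bench: a 100 x 100 x 8 mm foot plate with an upright open pipe in its middle, inside diameter 38 mm, flared to 58 mm at its mouth, 62 mm above the bench; the tube stands in it on the foot plate, 8 mm above the bench. Origin: centre of the underside, z up
- stick_mid (a point): Stainless tube, 165 mm long, 30 mm diameter, its top 65 mm in a black rubber grip of 34 mm diameter, 0.13 to 0.21 kg. It stands loose, about upright (it may lean up to 0.15 rad), in the pipe of the stand, top end 173 mm above the bench. This point is its centre, half-way along; its own z axis runs along the tube towards the top end. It is too thick to pass the slots of the sieve plate
- stick_low_end (a point): Centre of the lower end face of the tube, 82 mm below its centre while it stands
- chip_0_mid (a point): Ceramic tumbling chip: a short brown cylinder, 16 mm diameter, 15 mm long, 10 g, loose. It starts standing on end on the sieve plate's bars, and in any attitude it fits through any slot of the plate. This point is its centre
- chip_1_mid (a point): Ceramic chip like chip_0; its centre
- chip_2_mid (a point): Ceramic chip like chip_0; its centre
- chip_3_mid (a point): Ceramic chip like chip_0; its centre
- chip_4_mid (a point): Ceramic chip like chip_0; its centre
- chip_5_mid (a point): Ceramic chip like chip_0; its centre
- chip_6_mid (a point): Ceramic chip like chip_0; its centre
- chip_7_mid (a point): Ceramic chip like chip_0; its centre
- boss_0_mid (a point): Turned aluminium weld boss: a plain upright ring, 44 mm diameter, 31 mm tall, with a 14 mm bore, 0.11 kg, loose. It starts flat on the sieve plate and is too wide for its slots. This point is its centre, half-way up
- boss_1_mid (a point): Turned aluminium weld boss: a plain upright ring, 44 mm diameter, 31 mm tall, with a 14 mm bore, 0.11 kg, loose. It starts flat on the sieve plate and is too wide for its slots. This point is its centre, half-way up
- flat_bar_mid (a point): Offcut of flat steel lying on the bench, 150 x 55 x 10 mm; middle, half-way up. A bystander
- grinding_disc_mid (a point): Black grinding disc lying flat on the bench, 125 mm diameter, 7 mm high; middle. A bystander
Things that resemble listed ones, but are neither listed nor needed, are in the scene too. What is shaped like the stand but purple is not meant. There is more than one size of the part that bears stick_mid; the job needs the larger.

How it is judged (in metres and radians):
On the way, in this order (a step that is already met when the one before it is completed fails the run):
1. the tube's lower end is down inside the sieve, among the chips (z of stick_low_end in the frame of sieve below 0.075 m and horizontal distance between stick_low_end and sieve below 0.115 m), for 0.2 s.
2. all eight chips lie in the pan below the plate and both bosses are still in the sieve (z of each of chip_0_mid, chip_1_mid, chip_2_mid, chip_3_mid, chip_4_mid, chip_5_mid, chip_6_mid, chip_7_mid in the frame of sieve below 0.04 m and horizontal distance between each of chip_0_mid, chip_1_mid, chip_2_mid, chip_3_mid, chip_4_mid, chip_5_mid, chip_6_mid, chip_7_mid, boss_0_mid, boss_1_mid and sieve below 0.12 m and z of boss_0_mid in the frame of sieve between 0.06 and 0.12 m and z of boss_1_mid in the frame of sieve between 0.06 and 0.12 m), for 0.2 s.
At the end, for the whole second after the job is handed in: Every chip's centre is under 40 mm above the bench, in the pan; both bosses are in the sieve above the plate (centres 60 to 120 mm high); the tube is released in the stand's pipe, its lower end within 12 mm of the foot plate and of the stand's axis, leaning under 0.3 rad (all of step 2 and horizontal distance between stick_low_end and stand below 0.012 m and z of stick_low_end in the frame of stand below 0.02 m and angle between stick_mid's own z axis and vertical below 0.3 rad and contact force between the fingers and anything else below 0.5 N); the robot touches nothing.
It fails at once if the fingers reach down into the sieve (fingertips below its rim) (z of the grasp point in the frame of sieve below 0.118 m and horizontal distance between the grasp point and sieve below 0.115 m).
It fails at once if a chip or boss is spilled out of the sieve (horizontal distance between any of chip_0_mid, chip_1_mid, chip_2_mid, chip_3_mid, chip_4_mid, chip_5_mid, chip_6_mid, chip_7_mid, boss_0_mid, boss_1_mid and sieve above 0.14 m).
It fails at once if the flat steel offcut or the grinding disc is moved by more than 30 mm (distance of any of flat_bar_mid, grinding_disc_mid from where it was at the start of the episode above 0.03 m).
It also fails if it takes over 72 s, if anything falls off the work surface, if the arm or the gripper's body presses on something with over 40 N, if the wrist force passes 120 N, or if a joint passes its speed limit or range.

## Robot

A 6-joint arm with a two-finger parallel gripper is mounted at the origin on a cart in front of the work surface, level with it; the furniture and walls round the work are solid. World frame = base frame: x ahead of the robot, y to its left, z up, the work surface at z = 0. Lengths are in mm, angles in rad, forces in N, time in s.
With the tool pointing down it reaches from about 350 to 875 mm from the base axis. Payload 4.2 kg.
Tool frame: the origin (TCP) lies at the very end of the fingers, on their centre line; the grasp point (between the pads) lies 19 mm behind it; z points along the fingers, y is the direction in which the jaws open and shut (so a half turn about z gives the same grasp; the last joint's range is limited). The gripper opens to 85 mm and grips with 20 to 120 N. Pads are 22 mm wide; open, the fingers measure 114 mm over their backs; the gripper's body (76 mm by 85 mm) begins 54 mm behind the grasp point. The pads swing forward as they close: fully open they stand 13 mm farther back than shut.
Start: joints at [1.502, 0.385, 0.008, 0, -1.194, -0.259], TCP at [201.193, 591.71, 231.312] pointing down, gripper open.
Joint ranges: [-3.14, 3.14], [-1.21, 2.06], [-1.07, 1.41], [-3.16, 2.05], [-2.99, -0.16], [-3.1, 3.1]. Speed limits (rad/s): [2.79, 2.79, 3.14, 3.14, 3.14, 3.14].

## Interface

Orientations are given as a unit quaternion [x, y, z, w].
In Python, from bench import arm gives the robot as it stands.
- The arm moves only by the tool apply_moves, never from a script. Its argument "plan" is one flat list of numbers, 5 for each row, row after row: the gripper's target within -1 to 1 (shut at 1, half-way at 0, fully open at -1), then the shift along the world's x, y, z in m, then the turn about the world's z in degrees. A call has 1 to 8 rows; each row is the pose to reach, as a shift and turn from the pose commanded when the call began; what a row does not reach only later rows make up. A row lasts 1/12 s, in which the tool goes at most 41.7 mm and 7.16 degrees, less where a joint would pass 70% of its speed; a pose out of reach is approached as far as the arm can. A call with a gripper value outside its range is refused whole. The fingers move at their own pace and stop on an object; the grip force is fixed at half the most. Time passes only in rows, so rows that repeat a pose let the fingers close. It gives the time, the measured TCP pose, the force and the opening at its end, in the units of the state.
- arm.read_state(): the state, without advancing time (a new reading comes with each control period).
- arm.get_image(name): name is "scene" or "top" or "wrist"; returns a dict with "color" (400x640x3 uint8, red, green, blue), "range_z" (400x640 float32, mm along the optical axis (not along the pixel's ray), 0 where there is no reading), "camera_matrix" (3x3 intrinsics, pixels), "k1" (the pictures are not rectified: a ray, as slopes to the right and down, at radius r is drawn at 1 + k1 r^2 times it, then the intrinsics apply), "camera_from_world" (4x4, takes a point from world to camera coordinates); the wrist camera has in their place "mount" (4x4, takes a point from camera to tool coordinates, whose origin is the TCP and whose axes are the flange's). Camera axes: x right, y down, z forward; pixel columns grow to the right and rows downward; lengths in mm; the calibration is good to about 2 mm. A picture is of the moment at which its call begins: read the wrist's pose just before it.
- arm.job_done(): hands the job in, once; it reports no verdict.
The state is a dict: "clock": time; "joints": joint angles; "joint_vel": joint speeds; "joint_efforts": joint torques, N m; "position": TCP position; "ee_rot": TCP orientation; "contact_force": force on the tool from outside, world axes, zero at the start; "wrist_torque": the same for the moment, N m; "gripper_width": finger opening in mm.
Only numpy, scipy, OpenCV 4.12 (cv2) and the standard library are available. Lean on these libraries where they do the work, as an engineer would, in place of code of your own. Each camera call takes 0.05 s, during which the arm holds its last target.

## Working session

There is one attempt and no reset: what is moved stays moved. The work goes in short steps, Python scripts to look and compute and a tool call to move; the robot and the scene stay as the last step left them, time stands still between calls to the robot, and variables do not carry over. Pictures are saved under pics/ and viewed, and the job is handed in when it is done.

Besides the shell and the picture viewer there is one more tool, called after "Request:" as name(argument=value, ...), one argument or row to a line, values as JSON. apply_moves: Moves the arm, as the interface text tells. Its arguments: {"type":"object","properties":{"plan":{"type":"array","items":{"type":"number"}}},"required":["plan"]}

```bash
mkdir -p pics; ls
cat > h.py <<'E'
import numpy as np, cv2
from bench import arm
def snap(name, fn):
    im=arm.get_image(name); cv2.imwrite(f'pics/{fn}.png', im['color'][:,:,::-1])
    np.savez(f'pics/{fn}.npz', **{k:np.array(v) for k,v in im.items()}); return im
E
python3 - <<'E'
from h import *
s=arm.read_state(); print(s)
for n in ['scene','top','wrist']:
    im=snap(n,n+'0'); print(n,im['camera_matrix'],im['k1'],im.get('camera_from_world',im.get('mount')))
E
```

```text
pics
{'clock': 0.0, 'joints': array([ 1.50158940e+00,  3.85557818e-01,  6.59246479e-03, -4.85299302e-04,
       -1.19401445e+00, -2.58572982e-01]), 'joint_vel': array([-2.86583803e-05, -1.03445529e-03,  6.60567558e-04,  4.67195119e-04,
        1.23031765e-03,  4.15976686e-04]), 'joint_efforts': array([ 1.89476837e-04, -3.92293382e+01,  1.88398182e+01,  4.18614954e+00,
       -4.68139333e-03,  2.02665873e-06]), 'position': array([201.02608994, 591.15291213, 230.20981388]), 'ee_rot': array([ 9.86584852e-01, -1.63245481e-01, -1.21306351e-04,  1.10816811e-03]), 'contact_force': array([-0.81734415, -0.391452  ,  0.73257219]), 'wrist_torque': array([-0.01746334, -0.00481884, -0.05872985]), 'gripper_width': 85.37014743043204}
scene [[498.63544711   0.         316.21747395]
 [  0.         498.63544711 204.27014409]
 [  0.           0.           1.        ]] -0.08637089995471786 [[ 9.06172983e-01 -4.22257373e-01  2.34357833e-02 -4.98436821e+02]
 [-2.10515339e-01 -4.98445233e-01 -8.40973033e-01  1.65727796e+02]
 [ 3.66788518e-01  7.57133450e-01 -5.40569258e-01  1.40689737e+03]
 [ 0.00000000e+0
[... 196 characters left out ...]
1795032 [[ 8.84501649e-03 -9.99947025e-01  5.26429224e-03 -4.17332956e+01]
 [-9.94178847e-01 -9.35906752e-03 -1.07335116e-01  5.60712716e+02]
 [ 1.07378699e-01 -4.28426712e-03 -9.94208962e-01  1.15290879e+03]
 [ 0.00000000e+00  0.00000000e+00  0.00000000e+00  1.00000000e+00]]
wrist [[275.53592929   0.         321.98507695]
 [  0.         275.53592929 195.80044703]
 [  0.           0.           1.        ]] -0.024638751145964304 [[ 7.67669925e-04 -9.58007518e-01 -2.86742056e-01  7.38719946e+01]
 [ 9.99999637e-01  6.29155133e-04  5.75200936e-04 -6.76666368e-04]
 [-3.70641584e-04 -2.86742394e-01  9.58007653e-01 -1.42022566e+02]
 [ 0.00000000e+00  0.00000000e+00  0.00000000e+00  1.00000000e+00]]
```

View pics/scene0.png

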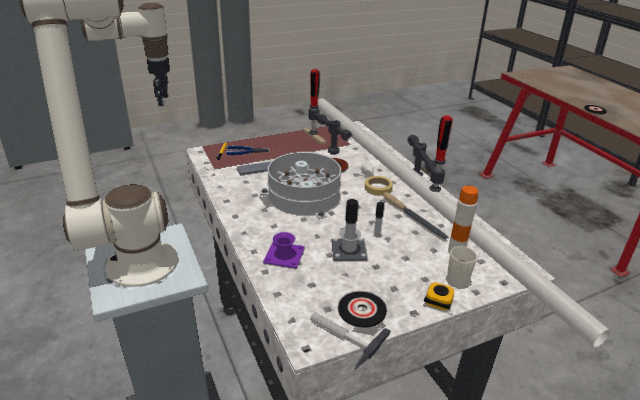

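View pics/top0.png

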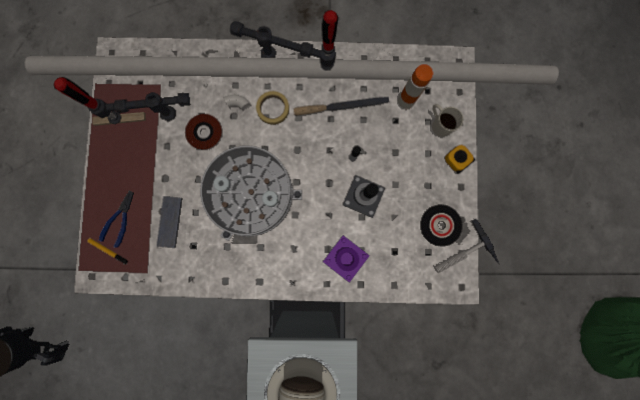

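View pics/wrist0.png

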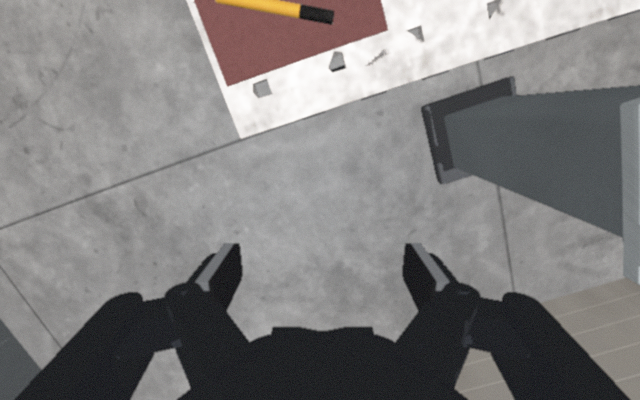

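Run:
```python
import cv2
a=cv2.imread('pics/scene0.png');t=cv2.imread('pics/top0.png')
cv2.imwrite('pics/c1.png',cv2.resize(a[180:280,250:410],None,fx=5,fy=5,interpolation=cv2.INTER_CUBIC))
cv2.imwrite('pics/c2.png',cv2.resize(t[140:250,195:305],None,fx=5.4,fy=5.4,interpolation=cv2.INTER_CUBIC))
cv2.imwrite('pics/c3.png',cv2.resize(t[135:235,310:410],None,fx=6,fy=6,interpolation=cv2.INTER_CUBIC))
```

```text
(no output)
```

View pics/c1.png

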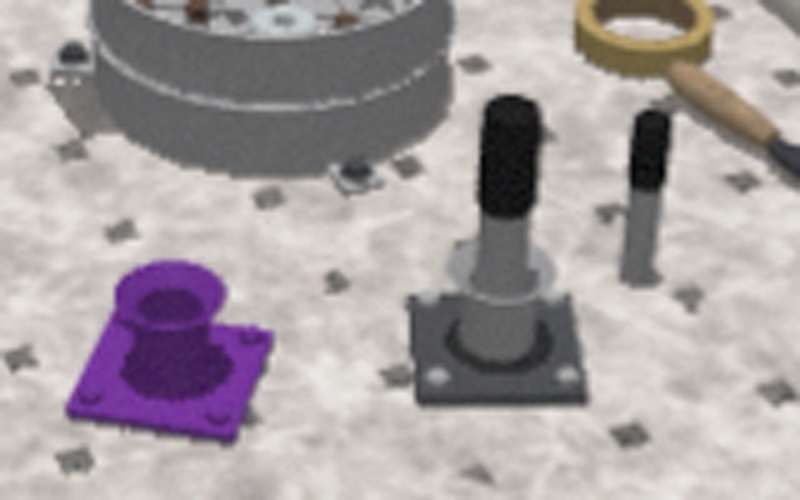

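View pics/c2.png

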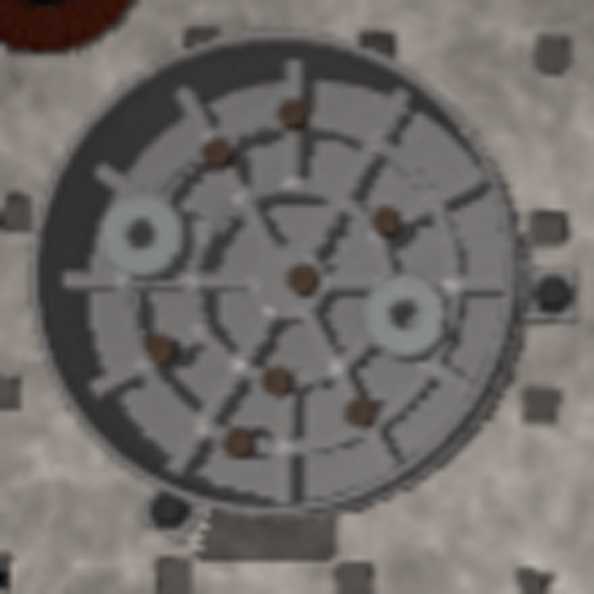

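View pics/c3.png

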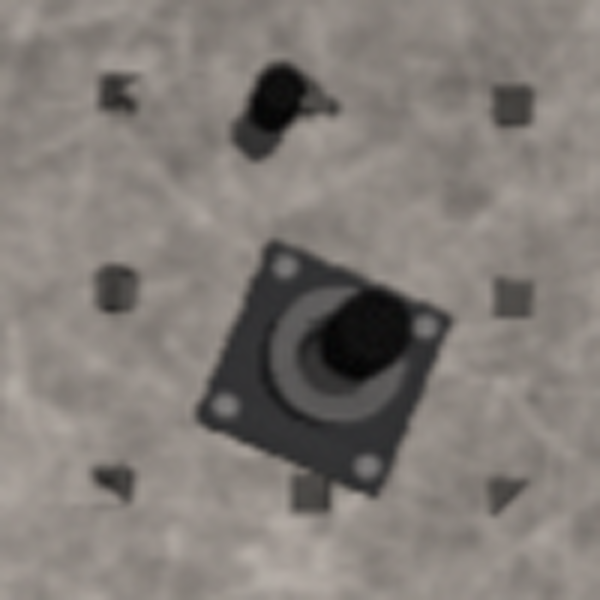

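```bash
cat >> h.py <<'E'
def load(fn): return np.load(f'pics/{fn}.npz')
def ray(im,px,T=None):
    d=np.array([im['k1'],0,0,0,0],float)
    n=cv2.undistortPoints(np.array(px,float).reshape(-1,1,2),im['camera_matrix'],d)[:,0]
    c=np.c_[n,np.ones(len(n))]
    M=np.linalg.inv(im['camera_from_world']) if T is None else T
    return M[:3,3], c@M[:3,:3].T
def plane(im,px,z,T=None):
    o,d=ray(im,px,T); return o+d*((z-o[2])/d[:,2])[:,None]
def tri(rs):
    A=0;b=0
    for o,d in rs:
        d=d[0]/np.linalg.norm(d[0]);P=np.eye(3)-np.outer(d,d);A=A+P;b=b+P@o
    p=np.linalg.solve(A,b); return p
def proj(im,p):
    W=np.array(im['camera_from_world'],float)
    r,_=cv2.Rodrigues(W[:3,:3]); q,_=cv2.projectPoints(np.array(p,float).reshape(-1,1,3),r,W[:3,3],im['camera_matrix'],np.array([im['k1'],0,0,0,0],float)); return q[:,0]
def wristT(im,s):
    from scipy.spatial.transform import Rotation as R
    T=np.eye(4);T[:3,:3]=R.from_quat(s['ee_rot']).as_matrix();T[:3,3]=s['position'];return T@im['mount']
E
python3 - <<'E'
from h import *
t=load('top0');s=load('scene0')
c3=lambda p:np.array(p)/6+[310,135]-.4
c2=lambda p:np.array(p)/5.4+[195,140]-.4
c1=lambda p:np.array(p)/5+[250,180]-.4
print('foot corners',plane(t,c3([(273,240),(452,318),(378,497),(197,418)]),8).round(1), plane(t,c3([(273,240),(452,318),(378,497),(197,418)]),8).mean(0))
print('flare',plane(t,c3([(338,354)]),62), 'scene flare',plane(s,c1([(502,268)]),62))
print('foot scene',plane(s,c1([(408,296),(570,293),(588,400),(417,402)]),8).round(1))
print('tube top',tri([ray(t,c3([(372,332)])),ray(s,c1([(512,106)]))]), plane(t,c3([(372,332)]),173),plane(s,c1([(512,106)]),173))
# sieve: rim
rim=c2([(40,280),(275,40),(522,275),(290,510)]); print('rim',plane(t,rim,105).round(1))
print('hub',plane(t,c2([(268,283)]),55))
print('chips',plane(t,c2([(293,114),(217,153),(387,222),(303,281),(160,350),(277,381),(361,412),(239,443)]),70).round(1))
print('boss',plane(t,c2([(143,237),(405,315)]),86).round(1))
# depth checks
def dep(u,v):
    im=t;z=im['range_z'][int(v),int(u)];o,d=ray(im,[(u,v)]);return o+d[0]*z
for n,p in dict(top=c3((372,332)),foot=c3((240,380)),hub=c2((303,281)),boss=c2((143,215)),bench=(330,230)).items(): print(n,dep(*p).round(1))
print('grind',plane(t,[(441,225)],7),'flat',plane(t,[(170,222)],10),'small tube',plane(t,[(356,153)],120))
E
```

```text
foot corners [[ 637.3 -153.7    8. ]
 [ 598.7 -243.2    8. ]
 [ 509.  -205.6    8. ]
 [ 547.4 -115.8    8. ]] [ 573.09690672 -179.55604522    8.        ]
flare [[ 573.50980857 -179.06785877   62.        ]] scene flare [[ 571.78882962 -181.95868549   62.        ]]
foot scene [[ 543.7 -120.6    8. ]
 [ 636.  -156.9    8. ]
 [ 594.5 -251.2    8. ]
 [ 503.3 -213.6    8. ]]
tube top [ 570.60120345 -179.96294585  172.22958059] [[ 569.65558475 -179.45869981  173.        ]] [[ 570.92927813 -181.16865684  173.        ]]
rim [[570.  277.2 105. ]
 [695.6 160.8 105. ]
 [574.8  31.6 105. ]
 [454.6 146.5 105. ]]
hub [[575.66399847 169.47855667  55.        ]]
chips [[664.  156.2  70. ]
 [642.8 195.8  70. ]
 [606.7 105.1  70. ]
 [575.  148.5  70. ]
 [538.  222.5  70. ]
 [522.3 160.7  70. ]
 [506.5 116.5  70. ]
 [489.8 179.7  70. ]]
boss [[595.3 229.7  86. ]
 [555.9  92.8  86. ]]
top [ 569.7 -179.5  172.7]
foot [ 566.7 -137.2    7. ]
hub [575.  148.4  70.7]
boss [607.  230.5  84.6]
bench [470.9 -79.5  -1.6]
grind [[ 488.14609002 -410.07745826    7.        ]] flat [[489.49665459 395.84841185  10.        ]] small tube [[ 678.24102954 -144.89535043  120.        ]]
```

Request:
apply_moves(
  plan=[-1, 0.31, -0.42, 0.03, 0, -1, 0.31, -0.42, 0.03, 0, -1, 0.31, -0.42, 0.03, 0, -1, 0.31, -0.42, 0.03, 0, -1, 0.31, -0.42, 0.03, 0, -1, 0.31, -0.42, 0.03, 0, -1, 0.31, -0.42, 0.03, 0, -1, 0.31, -0.42, 0.03, 0],
)

```text
clock: 0.82
position: [399.4, 322.0, 250.5]
ee_rot: [0.987, -0.163, -0.0, 0.0]
contact_force: [0.0, 1.1, -0.9]
gripper_width: 85.3
```

Request:
apply_moves(
  plan=[-1, 0.11, -0.15, 0.01, 0, -1, 0.11, -0.15, 0.01, 0, -1, 0.11, -0.15, 0.01, 0, -1, 0.11, -0.15, 0.01, 0, -1, 0.11, -0.15, 0.01, 0, -1, 0.11, -0.15, 0.01, 0],
)

```text
clock: 1.32
position: [510.5, 170.8, 260.2]
ee_rot: [0.986, -0.166, -0.0, 0.0]
contact_force: [0.9, 0.4, 1.1]
gripper_width: 85.3
```

```bash
cat > ws.py <<'E'
import sys
from h import *
s=arm.read_state(); im=snap('wrist',sys.argv[1]); T=wristT(im,s); np.save(f'pics/{sys.argv[1]}_T.npy',T); print(s['position'],s['joints'].round(2),s['clock'])
E
python3 ws.py w1
```

```text
[510.5288787  170.77087039 260.18568805] [ 0.62  0.22 -0.16  0.   -1.2   0.61] 1.3167
```

View pics/w1.png

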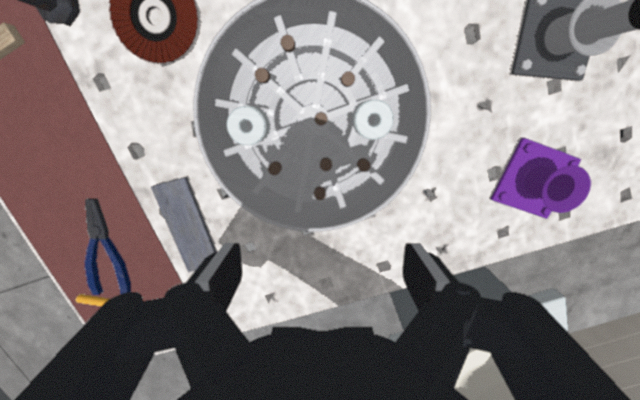

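```bash
cat >> h.py <<'E'
def ortho(im,z,cx,cy,half,px,T=None):
    # rectified picture: rows = -x (up = +x), cols = -y
    n=int(2*half*px); v,u=np.mgrid[0:n,0:n]
    X=cx+half-v/px; Y=cy+half-u/px
    P=np.c_[X.ravel(),Y.ravel(),np.full(X.size,z)]
    d=dict(im); 
    if T is not None: d['camera_from_world']=np.linalg.inv(T)
    q=proj(d,P).reshape(n,n,2).astype(np.float32)
    return cv2.remap(im['color'][:,:,::-1].copy(),q[:,:,0],q[:,:,1],cv2.INTER_LINEAR)
E
python3 - <<'E'
from h import *
w=load('w1');T=np.load('pics/w1_T.npy');t=load('top0')
for nm,im,TT in(('w',w,T),('t',t,None)):
    for z in (55,105):
        o=ortho(im,z,575,155,140,2.5,TT)
        c=350
        if z==55:
            for r in(20,48,56,84,92,120): cv2.circle(o,(c,c),int(r*2.5),(0,0,255),1)
        else:
            for r in (120,123): cv2.circle(o,(c,c),int(r*2.5),(0,255,0),1)
        cv2.drawMarker(o,(c,c),(255,0,0),0,20,1)
        cv2.imwrite(f'pics/o_{nm}{z}.png',o)
a=np.hstack([cv2.resize(cv2.imread(f'pics/o_{k}.png'),(400,400)) for k in('w105','t105')])
cv2.imwrite('pics/o_rim.png',a)
E
```

```text
(no output)
```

View pics/o_w55.png

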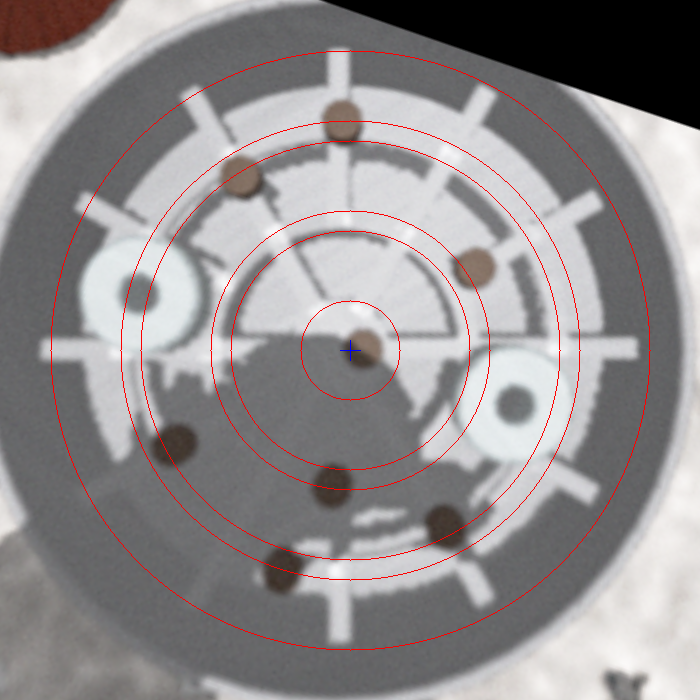

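View pics/o_t55.png

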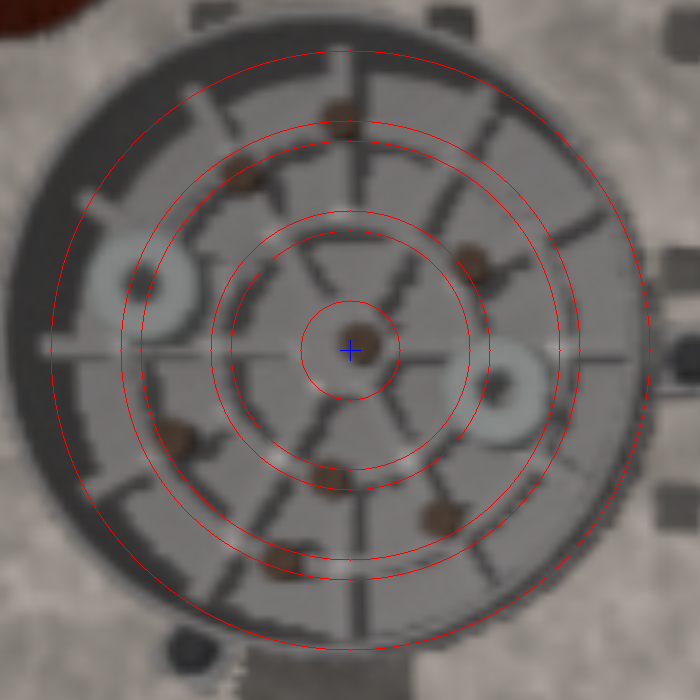

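View pics/o_rim.png

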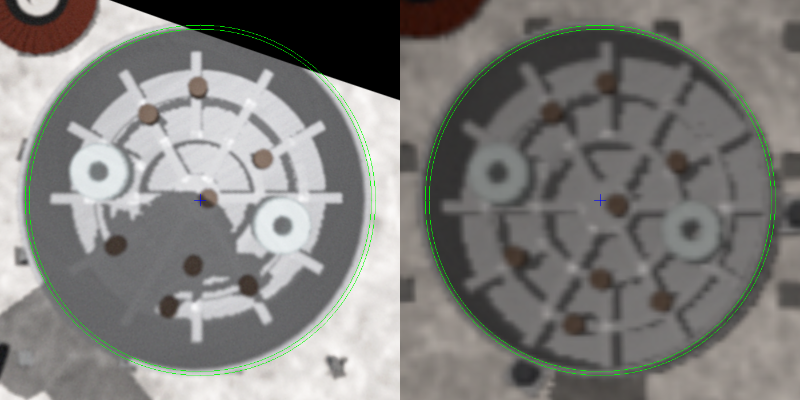

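Request:
apply_moves(
  plan=[-1, 0.0, -0.36, 0.0, 0, -1, 0.0, -0.36, 0.0, 0, -1, 0.0, -0.36, 0.0, 0, -1, 0.0, -0.36, 0.0, 0, -1, 0.0, -0.36, 0.0, 0, -1, 0.0, -0.36, 0.0, 0, -1, 0.0, -0.36, 0.0, 0, -1, 0.0, -0.36, 0.0, 0],
)

```text
clock: 2.03
position: [508.4, -160.0, 260.5]
ee_rot: [0.987, -0.162, 0.0, -0.0]
contact_force: [2.2, -0.5, 0.1]
gripper_width: 85.7
```

```bash
python3 ws.py w2
```

```text
[ 508.3763615  -160.02989865  260.49606012] [-0.    0.21 -0.17 -0.   -1.19  1.25] 2.0333
```

View pics/w2.png

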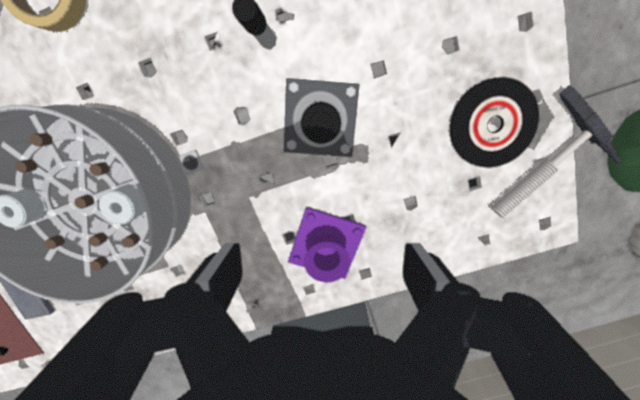

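Run:
```python
from h import *
w=load('w2');T=np.load('pics/w2_T.npy');t=load('top0');s=load('scene0')
cv2.imwrite('pics/w2c.png',cv2.resize(w['color'][65:170,270:375,::-1],None,fx=5.5,fy=5.5,interpolation=cv2.INTER_CUBIC))
print(plane(w,[(287,79),(358,84),(354,156),(285,151)],8,T).round(1),plane(w,[(287,79),(358,84),(354,156),(285,151)],8,T).mean(0))
print('top',plane(w,[(322,122)],173,T),'flare',plane(w,[(320,117)],62,T))
c3=lambda p:np.array(p)/6+[310,135]-.4
print(tri([ray(w,[(322,122)],T),ray(t,c3([(372,332)])),ray(s,np.array([[352,200.8]]))]))
```

```text
[[ 635.2 -153.7    8. ]
 [ 599.1 -241.6    8. ]
 [ 508.2 -208.5    8. ]
 [ 546.5 -117.3    8. ]] [ 572.27210992 -180.29175722    8.        ]
top [[ 572.1063906  -181.63897489  173.        ]] flare [[ 575.32594056 -180.21807585   62.        ]]
[ 571.07422723 -180.57960644  172.16105143]
```

View pics/w2c.png

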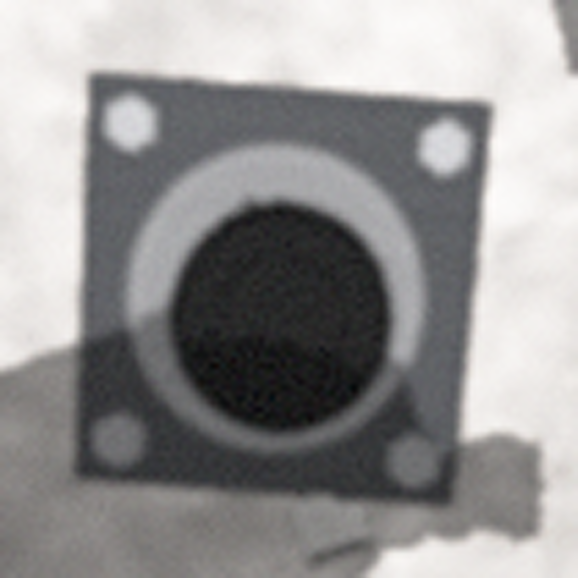

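Request:
apply_moves(
  plan=[-1, 0.03, -0.01, -0.02, 0, -1, 0.063, -0.02, -0.03, 0, -1, 0.063, -0.02, -0.03, 0, -1, 0.063, -0.02, -0.03, 0],
)

```text
clock: 2.42
position: [572.1, -178.6, 227.7]
ee_rot: [0.987, -0.163, -0.002, 0.0]
contact_force: [-0.3, 0.9, 0.5]
gripper_width: 85.1
```

Request:
apply_moves(
  plan=[-1, 0, -0.002, -0.035, 0, -1, 0, -0.002, -0.07, 0, -1, 0, -0.002, -0.1, 0, -1, 0, -0.002, -0.109, 0, -1, 0, -0.002, -0.109, 0, -1, 0, -0.002, -0.109, 0],
)

```text
clock: 2.92
position: [572.6, -180.9, 123.2]
ee_rot: [0.987, -0.162, 0.001, 0.0]
contact_force: [0.5, -0.4, 0.8]
gripper_width: 85.5
```

```bash
python3 ws.py w3; python3 -c "
from h import *
print(arm.read_state()['position']); im=snap('scene','s3'); cv2.imwrite('pics/s3c.png',cv2.resize(im['color'][150:280,270:430,::-1],None,fx=4.6,fy=4.6))"
```

```text
[ 572.60065972 -180.93619064  123.22356666] [-0.04  0.44 -0.2   0.   -0.93  1.28] 2.9167
[ 573.29018081 -181.10200105  124.08599001]
```

View pics/w3.png

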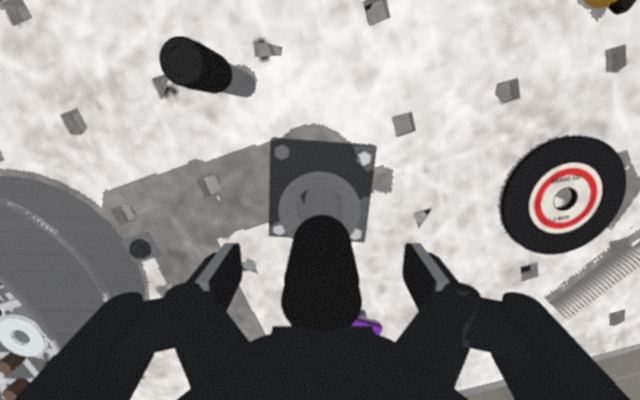

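View pics/s3c.png

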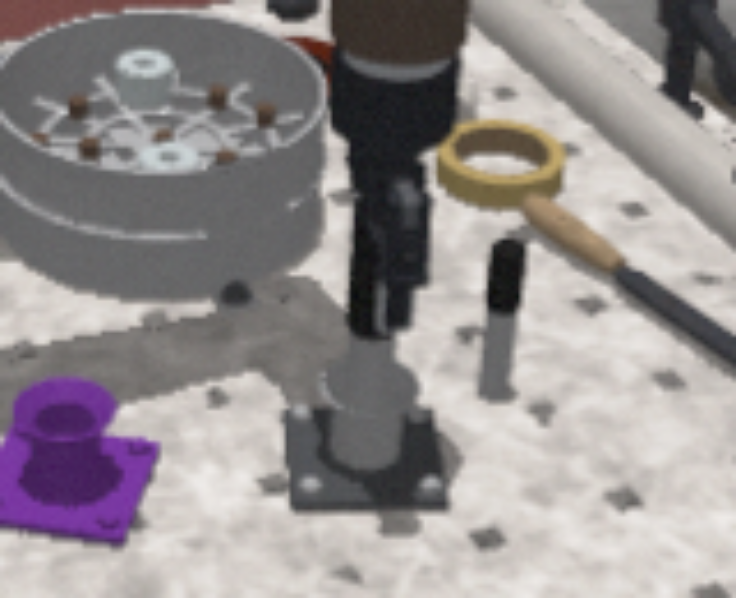

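Request:
apply_moves(
  plan=[1, 0, 0, 0, 0, 1, 0, 0, 0, 0, 1, 0, 0, 0, 0, 1, 0, 0, 0, 0, 1, 0, 0, 0, 0, 1, 0, 0, 0, 0, 1, 0, 0, 0, 0, 1, 0, 0, 0, 0],
)

```text
clock: 3.68
position: [572.4, -181.5, 122.1]
ee_rot: [0.987, -0.163, 0.001, 0.0]
contact_force: [0.3, -0.1, 3.4]
gripper_width: 33.1
```

Request:
apply_moves(
  plan=[1, 0, 0, 0.02, 0, 1, 0, 0, 0.05, 0, 1, 0, 0, 0.08, 0, 1, 0, 0, 0.11, 0, 1, 0, 0, 0.14, 0, 1, 0, 0, 0.15, 0],
)

```text
clock: 4.18
position: [573.1, -181.9, 275.7]
ee_rot: [0.987, -0.163, 0.003, 0.0]
contact_force: [0.9, -1.0, -0.1]
gripper_width: 32.7
```

Request:
apply_moves(
  plan=[1, 0.002, 0.02, 0, 0, 1, 0.007, 0.05, 0, 0, 1, 0.012, 0.085, 0, 0, 1, 0.017, 0.12, 0, 0, 1, 0.022, 0.155, 0, 0, 1, 0.027, 0.19, 0, 0, 1, 0.03, 0.215, 0, 0, 1, 0.03, 0.225, 0, 0],
)

```text
clock: 4.85
position: [601.4, 47.0, 269.1]
ee_rot: [0.987, -0.162, -0.002, 0.0]
contact_force: [0.2, 0.1, -1.6]
gripper_width: 32.8
```

```bash
python3 -c "
from h import *
print(arm.read_state()['position']); im=snap('scene','s4'); cv2.imwrite('pics/s4c.png',cv2.resize(im['color'][80:230,230:420,::-1],None,fx=4,fy=4)); snap('top','t4')"
```

```text
[601.37707625  46.95202494 269.0605697 ]
```

View pics/s4c.png

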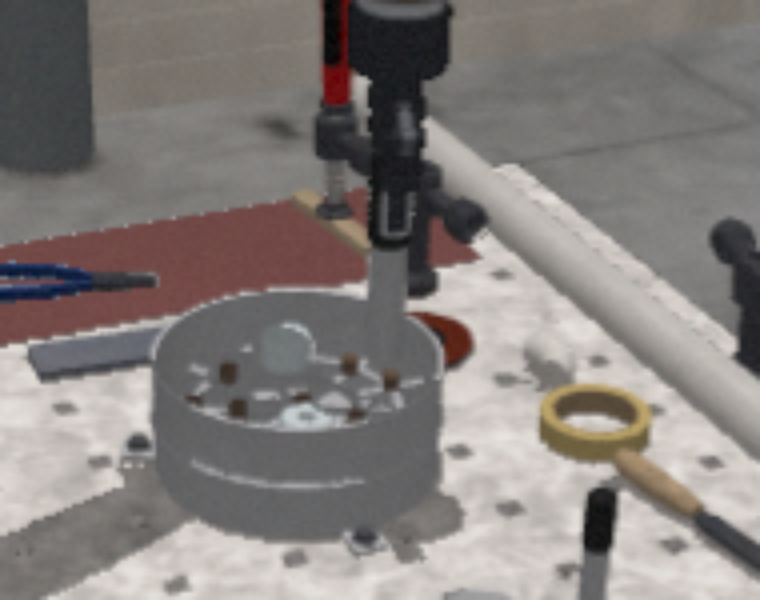

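```bash
python3 -c "
from h import *
s=load('s4')
for z in (145,150,155,160): print(z,plane(s,[(326,170.8)],z))
print(proj(s,[[601.4,47,154.5]]))
w=load('w1');T=np.load('pics/w1_T.npy');print(plane(w,[(247,126),(374.5,120)],86,T)-[575.5,157,0])
"
```

```text
145 [[602.49328197  46.92693634 145.        ]]
150 [[598.37127637  38.839069   150.        ]]
155 [[594.24927077  30.75120166 155.        ]]
160 [[590.12726517  22.66333432 160.        ]]
[[325.78126798 168.22619043]]
[[ 19.56395819  72.86095652  86.        ]
 [-20.71648314 -63.48080805  86.        ]]
```

Request:
apply_moves(
  plan=[1, 0.003, 0.025, 0, 0, 1, 0.008, 0.055, 0, 0, 1, 0.013, 0.085, 0, 0, 1, 0.018, 0.105, 0, 0, 1, 0.019, 0.115, 0, 0, 1, 0.019, 0.115, 0, 0, 1, 0.019, 0.115, 0, 0],
)

```text
clock: 5.53
position: [620.4, 157.6, 270.6]
ee_rot: [0.987, -0.163, -0.001, 0.001]
contact_force: [0.4, -0.5, -1.3]
gripper_width: 32.9
```

Request:
apply_moves(
  plan=[1, 0, 0.002, -0.03, 0, 1, 0, 0.002, -0.06, 0, 1, 0, 0.002, -0.08, 0, 1, 0, 0.002, -0.09, 0, 1, 0, 0.002, -0.094, 0, 1, 0, 0.002, -0.094, 0],
)

```text
clock: 6.03
position: [620.9, 159.5, 177.3]
ee_rot: [0.987, -0.164, -0.0, 0.0]
contact_force: [0.2, -0.1, -1.7]
gripper_width: 33.0
```

```bash
python3 -c "
from h import *
for i in range(3): print(arm.read_state()['position']); im=snap('scene','s5')
cv2.imwrite('pics/s5c.png',cv2.resize(im['color'][140:220,255:355,::-1],None,fx=7,fy=7,interpolation=2));im=snap('top','t5');cv2.imwrite('pics/t5c.png',cv2.resize(im['color'][140:250,195:305,::-1],None,fx=5,fy=5,interpolation=2))"; python3 ws.py w5
```

```text
[620.87814155 159.46898098 177.27688512]
[621.5326142  159.9693523  178.53995072]
[621.82759792 160.33262904 179.19254872]
[621.75651154 160.7465122  179.3672133 ] [ 0.5   0.45 -0.02  0.   -1.09  0.74] 6.2333
```

View pics/s5c.png

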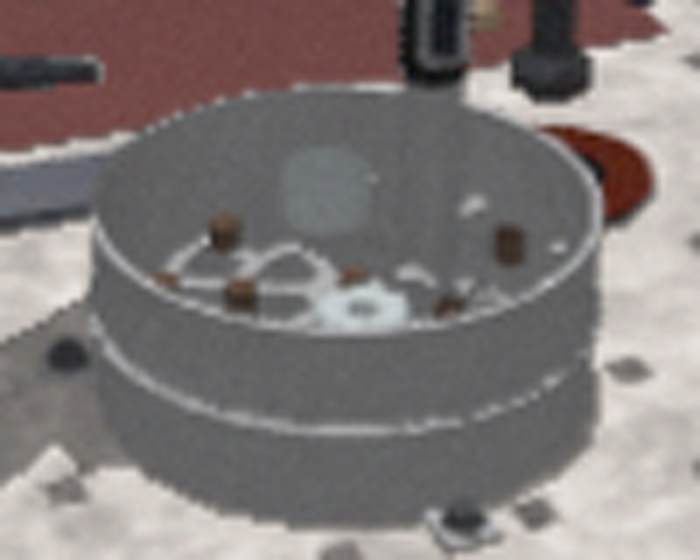

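View pics/w5.png

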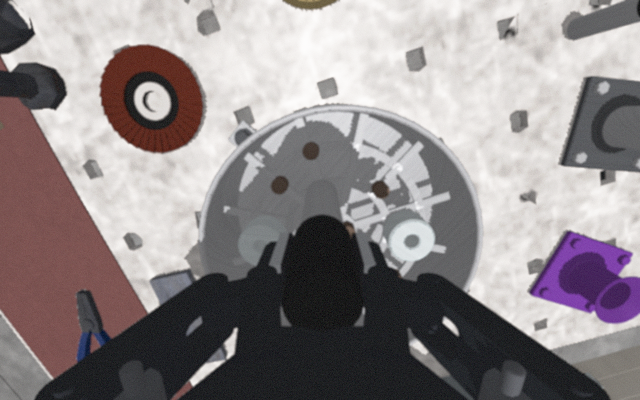

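Request:
apply_moves(
  plan=[1, 0.005, -0.012, -0.003, 0, 1, 0.012, -0.024, -0.005, 0, 1, 0.018, -0.027, -0.005, 0, 1, 0.026, -0.021, -0.005, 0, 1, 0.032, -0.015, -0.005, 0, 1, 0.038, -0.009, -0.005, 0, 1, 0.044, -0.003, -0.005, 0, 1, 0.046, -0.002, -0.005, 0],
)

```text
clock: 6.95
position: [667.8, 159.9, 172.1]
ee_rot: [0.987, -0.163, 0.0, -0.0]
contact_force: [0.3, -1.1, -1.1]
gripper_width: 33.2
```

Request:
apply_moves(
  plan=[1, -0.001, 0.01, 0, 0, 1, -0.004, 0.02, 0, 0, 1, -0.01, 0.026, 0, 0, 1, -0.016, 0.031, 0, 0, 1, -0.022, 0.035, 0, 0, 1, -0.027, 0.039, 0, 0, 1, -0.027, 0.039, 0, 0, 1, -0.02, 0.02, 0, 0],
)

```text
clock: 7.62
position: [645.8, 181.3, 172.9]
ee_rot: [0.987, -0.161, 0.0, -0.001]
contact_force: [0.6, -1.0, -1.3]
gripper_width: 32.9
```

```bash
python3 -c "
from h import *
print(arm.read_state()['position'])
im=snap('scene','s6')
a=cv2.resize(im['color'][140:220,255:345,::-1],(540,480),interpolation=2);im=snap('top','t6');b=cv2.resize(im['color'][140:250,195:305,::-1],(480,480),interpolation=2)
cv2.imwrite('pics/j6.png',np.hstack([a,b])[:, :])
cv2.imwrite('pics/j6.png',cv2.resize(np.hstack([a,b]),(800,376)))
print(arm.read_state()['position'])"
```

```text
[645.84319066 181.34309641 172.94034875]
[647.14830075 177.02134276 172.7689331 ]
```

View pics/j6.png

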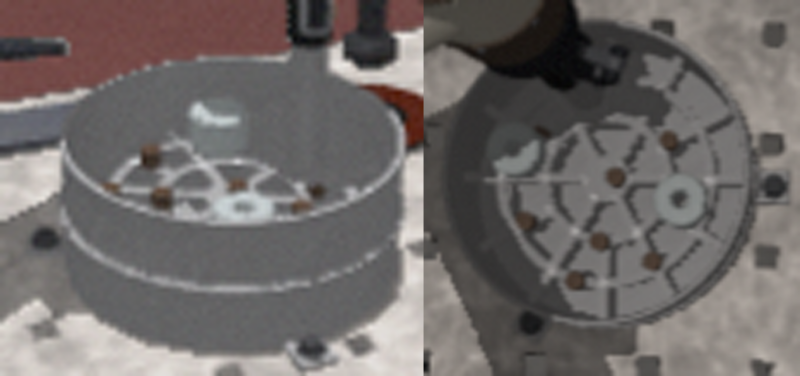

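```bash
python3 -c "
from h import *
t=load('t6');s=load('s6')
for z in (15,62,70): print(z,plane(t,[(230.3,178.7)],z)-[575.5,157,0])
cv2.imwrite('pics/t6c.png',cv2.resize(t['color'][150:210,205:265,::-1],None,fx=9,fy=9,interpolation=2))
P=np.array([[88,-1],[67,39],[31,-53],[-1,-10],[-39,66],[-55,3],[-71,-42],[-88,23]])+[575.5,157]
print(proj(s,np.c_[P,np.full(8,62)]).round(), 'scene pix of crop: x=255+px/.784/6, y=140+py/.784/6')
"
```

```text
15 [[44.67806952 62.21111545 15.        ]]
62 [[37.33570314 52.3209411  62.        ]]
70 [[36.08593865 50.63750717 70.        ]]
[[327. 174.]
 [317. 170.]
 [319. 185.]
 [305. 181.]
 [286. 173.]
 [289. 182.]
 [289. 189.]
 [277. 181.]] scene pix of crop: x=255+px/.784/6, y=140+py/.784/6
```

View pics/t6c.png

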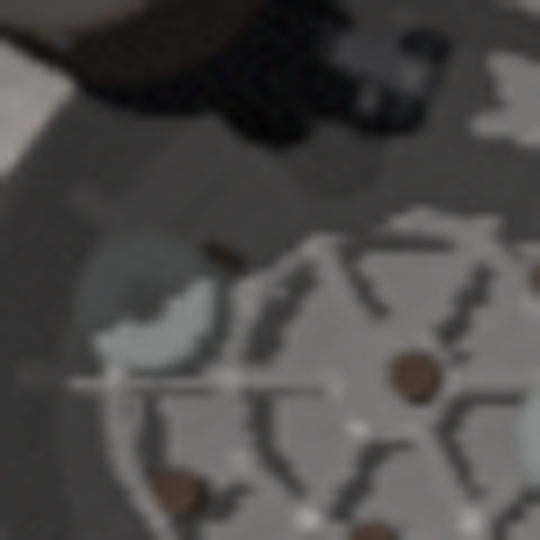

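Request:
apply_moves(
  plan=[1, -0.011, -0.02, 0, 0, 1, -0.022, -0.04, 0, 0, 1, -0.026, -0.057, 0, 0, 1, -0.03, -0.062, 0, 0, 1, -0.035, -0.067, 0, 0, 1, -0.04, -0.073, 0, 0, 1, -0.042, -0.075, 0, 0, 1, -0.03, -0.055, 0, 0],
)

```text
clock: 8.38
position: [614.7, 121.1, 172.9]
ee_rot: [0.986, -0.165, -0.001, 0.001]
contact_force: [0.9, 0.2, -1.5]
gripper_width: 32.7
```

Request:
apply_moves(
  plan=[1, -0.01, 0.03, 0, 0, 1, -0.024, 0.051, 0, 0, 1, -0.031, 0.045, 0, 0, 1, -0.035, 0.037, 0, 0, 1, -0.039, 0.03, 0, 0, 1, -0.043, 0.023, 0, 0, 1, -0.045, 0.02, 0, 0, 1, -0.043, 0.03, 0, 0],
)

```text
clock: 9.05
position: [573.1, 151.0, 172.7]
ee_rot: [0.986, -0.165, -0.0, 0.0]
contact_force: [0.2, 0.0, -1.0]
gripper_width: 32.9
```

Request:
apply_moves(
  plan=[1, -0.008, 0.022, 0, 0, 1, -0.03, 0.032, 0, 0, 1, -0.04, 0.028, 0, 0, 1, -0.046, 0.019, 0, 0, 1, -0.05, 0.013, 0, 0, 1, -0.054, 0.007, 0, 0, 1, -0.056, 0.004, 0, 0, 1, -0.058, 0.01, 0, 0],
)

```text
clock: 9.72
position: [515.9, 162.0, 172.6]
ee_rot: [0.986, -0.165, 0.0, 0.0]
contact_force: [1.1, -0.8, -2.9]
gripper_width: 32.7
```

```bash
cat > look.py <<'E'
import sys
from h import *
k=sys.argv[1]
print(arm.read_state()['position'])
im=snap('scene','s'+k)
a=cv2.resize(im['color'][140:220,255:345,::-1],(450,400),interpolation=2);im=snap('top','t'+k);b=cv2.resize(im['color'][145:245,200:300,::-1],(350,400),interpolation=2) if 0 else cv2.resize(im['color'][145:245,200:300,::-1],(400,400),interpolation=2)
cv2.imwrite(f'pics/j{k}.png',np.hstack([a[:,25:425],b]))
print(arm.read_state()['position'])
E
python3 look.py 7
```

```text
[515.90097866 162.01844702 172.57445251]
[516.25638843 163.91925035 172.61333844]
```

View pics/j7.png

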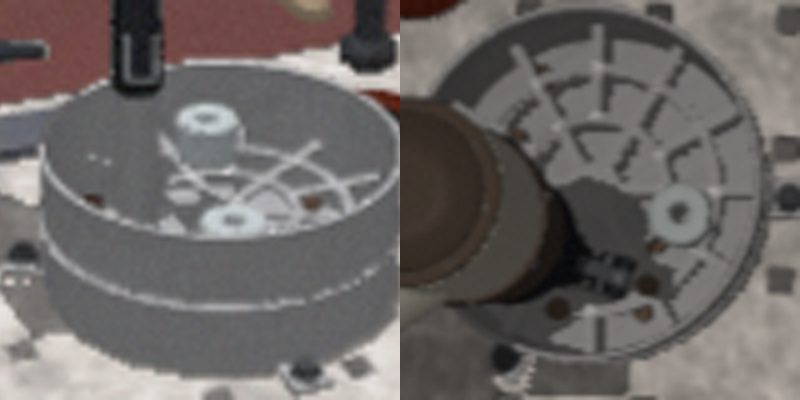

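```bash
python3 -c "
from h import *
t=load('t7')
for n,p in dict(g=(262,215.7),g2=(260.3,223),h=(239.8,222),b=(264.2,206.3)).items():
  o,d=ray(t,[p]);print(n,(plane(t,[p],64)-[575.5,157,0])[0].round(),(plane(t,[p],15)-[575.5,157,0])[0].round(),(o+d[0]*t['range_z'][int(p[1]+.5),int(p[0]+.5)]).round()[2])
"
```

```text
g [-68. -41.  64.] [-65. -35.  15.] 70.0
g2 [-89. -37.  64.] [-86. -30.  15.] 21.0
h [-86.  21.  64.] [-84.  30.  15.] 67.0
b [-41. -47.  64.] [-37. -41.  15.] 18.0
```

Request:
apply_moves(
  plan=[1, -0.019, -0.012, 0, 0, 1, -0.032, -0.027, 0, 0, 1, -0.032, -0.036, 0, 0, 1, -0.025, -0.04, 0, 0, 1, -0.018, -0.043, 0, 0, 1, -0.011, -0.046, 0, 0, 1, -0.007, -0.048, 0, 0, 1, -0.01, -0.04, 0, 0],
)

```text
clock: 10.48
position: [507.7, 123.1, 172.0]
ee_rot: [0.986, -0.164, 0.0, 0.0]
contact_force: [-0.6, 0.0, -1.2]
gripper_width: 33.0
```

Request:
apply_moves(
  plan=[1, 0.005, 0.015, 0, 0, 1, 0.009, 0.033, 0, 0, 1, 0.006, 0.049, 0, 0, 1, -0.001, 0.051, 0, 0, 1, -0.008, 0.053, 0, 0, 1, -0.015, 0.055, 0, 0, 1, -0.017, 0.056, 0, 0, 1, -0.01, 0.058, 0, 0],
)

```text
clock: 11.15
position: [494.2, 181.2, 172.7]
ee_rot: [0.987, -0.163, -0.0, 0.0]
contact_force: [0.8, -0.3, -1.5]
gripper_width: 33.0
```

Request:
apply_moves(
  plan=[1, 0.001, 0.018, 0, 0, 1, 0.013, 0.036, 0, 0, 1, 0.022, 0.04, 0, 0, 1, 0.029, 0.041, 0, 0, 1, 0.036, 0.042, 0, 0, 1, 0.04, 0.042, 0, 0, 1, 0.035, 0.03, 0, 0, 1, 0.035, 0.01, 0, 0],
)

```text
clock: 11.82
position: [530.3, 191.2, 172.0]
ee_rot: [0.987, -0.163, -0.0, 0.0]
contact_force: [0.5, -0.7, -0.9]
gripper_width: 32.7
```

```bash
python3 look.py 8
```

```text
[530.28837702 191.24507032 171.98976488]
[529.69549885 188.47777756 172.26444267]
```

View pics/j8.png

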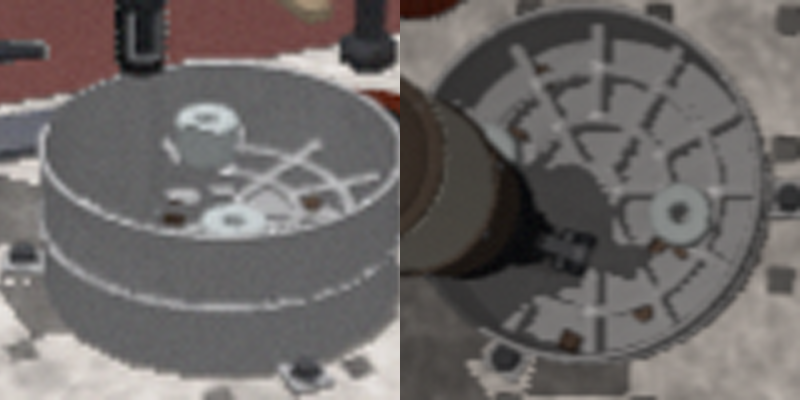

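Request:
apply_moves(
  plan=[1, 0, 0, 0.02, 0, 1, 0, 0, 0.055, 0, 1, 0, 0, 0.09, 0, 1, 0, -0.03, 0.105, 0, 1, 0, -0.07, 0.105, 0, 1, 0, -0.11, 0.105, 0, 1, 0, -0.15, 0.105, 0, 1, 0, -0.19, 0.105, 0],
)

```text
clock: 12.58
position: [529.8, -0.4, 277.9]
ee_rot: [0.987, -0.163, 0.0, -0.0]
contact_force: [0.7, 0.6, -1.6]
gripper_width: 32.8
```

```bash
python3 look.py 9; python3 ws.py w9
python3 - <<'E'
from h import *
t=load('t9')
# brown pixels
hsv=cv2.cvtColor(t['color'],cv2.COLOR_RGB2HSV)
m=((hsv[...,0]<20)&(hsv[...,1]>80)).astype(np.uint8); 
n,l,st,c=cv2.connectedComponentsWithStats(m)
for i in range(1,n):
    if 200<c[i][0]<300 and 145<c[i][1]<245 and st[i][4]>2:
        z=t['range_z'][l==i]; o,d=ray(t,[c[i]]); h=o+d[0]*z.min(); print(c[i].round(1),st[i][4],(h-[575.5,157,0]).round(0))
E
```

```text
[ 5.29782593e+02 -4.16719121e-01  2.77859951e+02]
[529.4788582   -3.41550598 277.78100871]
[529.4788582   -3.41550598 277.78100871] [ 0.3   0.19 -0.15  0.   -1.23  0.94] 12.6833
[294.6 154.8] 5 [ -17. -160.  635.]
[298.  154.3] 3 [ -16. -165.  634.]
[285.7 157. ] 3 [ -19. -147.  633.]
[293.8 159.8] 5 [ -25. -159.  640.]
[281.5 160.5] 4 [ -25. -141.  634.]
[288.2 161.8] 5 [ -27. -151.  638.]
[276.3 165.3] 3 [ -32. -134.  633.]
[282.5 168.5] 6 [ -37. -143.  638.]
[277.8 170.5] 4 [ -40. -136.  637.]
[222. 176.] 3 [-44. -50. 606.]
[281.1 176.9] 9 [ -49. -141.  639.]
[281.  182.8] 4 [ -58. -141.  637.]
[222.7 187. ] 3 [-62. -54. 619.]
[291.  190.6] 5 [-141. -189. 1207.]
[222.5 191. ] 8 [-68. -54. 620.]
[298.3 192. ] 3 [ -71. -166.  636.]
[284.7 194.3] 3 [ -74. -146.  632.]
[291.3 194.3] 3 [ -74. -156.  635.]
[295. 194.] 3 [ -73. -161.  635.]
[288. 196.] 3 [ -76. -151.  631.]
[228.5 211. ] 12 [-97. -63. 616.]
[230.5 215.8] 4 [-104.  -65.  611.]
[235.2 224.4] 15 [-116.  -70.  600.]
[260.8 223. ] 5 [-87. -33.  20.]
[241.6 230.1] 13 [-108.   23.   22.]
```

View pics/j9.png

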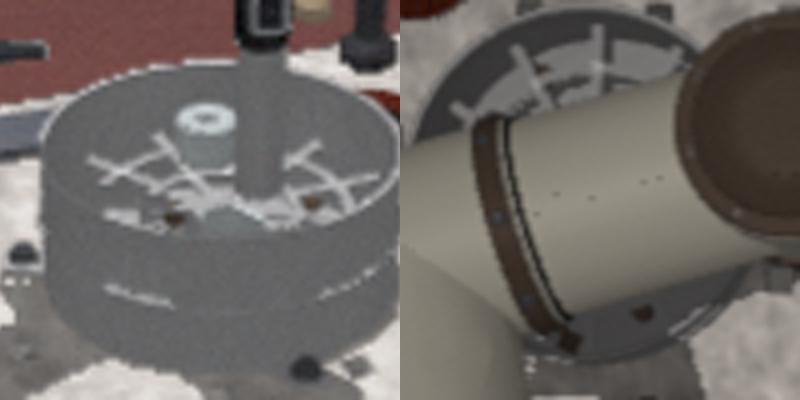

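View pics/w9.png

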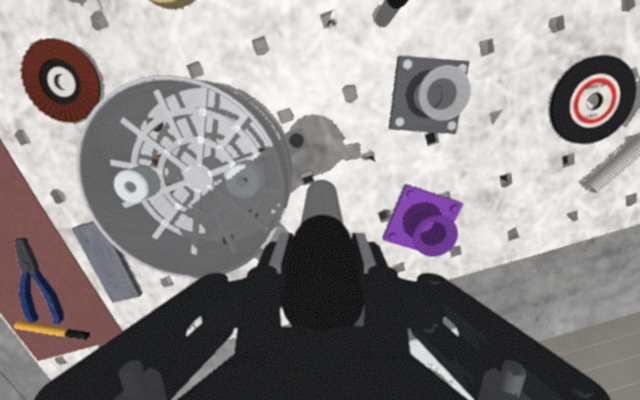

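Request:
apply_moves(
  plan=[1, 0, -0.03, 0, 0, 1, 0.005, -0.065, 0, 0, 1, 0.015, -0.1, 0, 0, 1, 0.025, -0.135, 0, 0, 1, 0.035, -0.16, 0, 0, 1, 0.04, -0.175, 0, 0, 1, 0.042, -0.177, 0, 0, 1, 0.042, -0.177, 0, 0],
)

```text
clock: 13.4
position: [572.9, -175.5, 276.8]
ee_rot: [0.987, -0.164, -0.0, -0.0]
contact_force: [0.1, 0.4, -1.4]
gripper_width: 32.8
```

```bash
python3 look.py 10
python3 - <<'E'
from h import *
t=load('t10')
hsv=cv2.cvtColor(t['color'],cv2.COLOR_RGB2HSV)
m=((hsv[...,0]<20)&(hsv[...,1]>65)).astype(np.uint8); 
n,l,st,c=cv2.connectedComponentsWithStats(m)
for i in range(1,n):
    if 200<c[i][0]<300 and 145<c[i][1]<245 and st[i][4]>2:
        z=t['range_z'][l==i]; o,d=ray(t,[c[i]]); h=o+d[0]*z.min(); print(c[i].round(1),st[i][4],(h-[575.5,157,0]).round(0))
# all points higher than plate by 7+
v,u=np.mgrid[145:245,200:300]; o,d=ray(t,np.c_[u.ravel(),v.ravel()]); p=o+d*t['range_z'][145:245,200:300].ravel()[:,None]
r=np.hypot(*(p[:,:2]-[575.5,157]).T); k=((p[:,2]>61)&(p[:,2]<120)&(r<113)).reshape(100,100).astype(np.uint8)
n,l,st,c=cv2.connectedComponentsWithStats(k)
print([(c[i].round(),st[i][4],p[(l==i).ravel()].mean(0).round()) for i in range(1,n)])
cv2.imwrite('pics/t10c.png',cv2.resize(t['color'][145:245,200:300,::-1],None,fx=6,fy=6,interpolation=2))
s=load('s10');cv2.imwrite('pics/s10c.png',cv2.resize(s['color'][145:205,258:348,::-1],None,fx=8,fy=8,interpolation=2))
E
```

```text
[ 572.93274701 -175.52407744  276.76853407]
[ 572.59128883 -174.36582969  277.29910793]
[264.7 150.3] 132 [  -6. -114.  617.]
[229.  177.7] 3 [46. 64. 23.]
[224.6 194.9] 11 [-5. 76. 23.]
[263.8 206.2] 6 [-37. -41.  22.]
[260.6 223.1] 7 [-87. -32.  22.]
[242. 230.] 17 [-108.   22.   23.]
[(array([22., 38.]), np.int32(210), array([596., 228.,  84.])), (array([39., 33.]), np.int32(1), array([615., 184.,  62.])), (array([69., 53.]), np.int32(183), array([556.,  95.,  85.])), (array([53., 57.]), np.int32(1), array([546., 142.,  63.])), (array([33., 58.]), np.int32(1), array([543., 200.,  61.])), (array([48., 73.]), np.int32(1), array([501., 155.,  62.])), (array([54., 75.]), np.int32(1), array([495., 138.,  62.]))]
```

View pics/t10c.png

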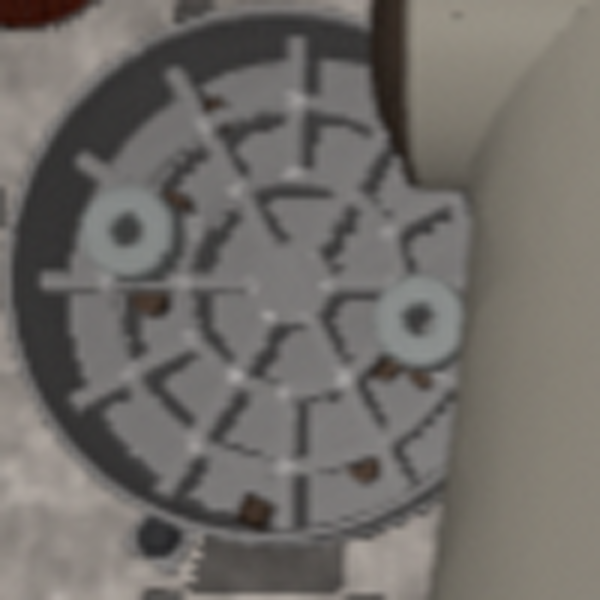

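View pics/s10c.png

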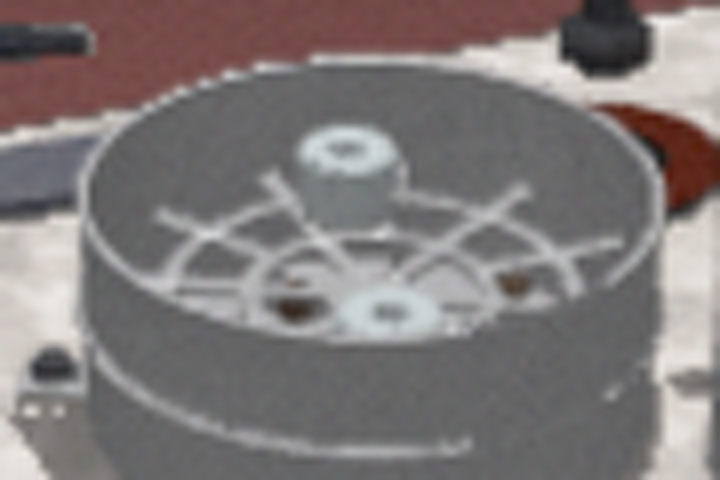

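Run:
```python
from h import *
s=load('s10');t=load('t10')
for (x,y) in [(515,283),(290,308),(292,280)]:
    p=(x/8+258-.5,y/8+145-.5); o,d=ray(s,[p]); 
    print(p,[(o+d[0]*s['range_z'][int(p[1]+.5)+j,int(p[0]+.5)+i]-[575.5,157,0]).round().tolist() for j in(0,1) for i in(-1,0,1)])
for (x,y) in [(210,103),(178,202),(150,303),(385,368),(420,378),(365,468),(257,512)]:
    p=(x/6+200-.5,y/6+145-.5); o,d=ray(t,[p]); u,v=int(p[0]+.5),int(p[1]+.5)
    print(p,(plane(t,[p],15)-[575.5,157,0]).round()[0], [(o+d[0]*t['range_z'][v+j,u+i])[2].round() for j in(-1,0,1) for i in(-1,0,1)])
```

```text
(321.875, 179.875) [[86.0, 36.0, 21.0], [89.0, 40.0, 18.0], [94.0, 52.0, 10.0], [88.0, 39.0, 19.0], [89.0, 42.0, 17.0], [93.0, 50.0, 12.0]]
(293.75, 183.0) [[-6.0, 76.0, 7.0], [-8.0, 71.0, 10.0], [-8.0, 72.0, 10.0], [-8.0, 72.0, 10.0], [-8.0, 72.0, 10.0], [-8.0, 71.0, 11.0]]
(294.0, 179.5) [[-4.0, 78.0, 20.0], [-1.0, 84.0, 16.0], [-6.0, 74.0, 22.0], [-32.0, 12.0, 61.0], [-30.0, 16.0, 59.0], [-31.0, 15.0, 59.0]]
(234.5, 161.66666666666666) [96. 51. 15.] [np.float64(7.0), np.float64(19.0), np.float64(17.0), np.float64(20.0), np.float64(20.0), np.float64(13.0), np.float64(59.0), np.float64(21.0), np.float64(57.0)]
(229.16666666666666, 178.16666666666666) [46. 66. 15.] [np.float64(23.0), np.float64(17.0), np.float64(18.0), np.float64(56.0), np.float64(18.0), np.float64(22.0), np.float64(87.0), np.float64(54.0), np.float64(17.0)]
(224.5, 195.0) [-4. 78. 15.] [np.float64(17.0), np.float64(15.0), np.float64(17.0), np.float64(19.0), np.float64(16.0), np.float64(21.0), np.float64(19.0), np.float64(19.0), np.float64(23.0)]
(263.6666666666667, 205.83333333333334) [-36. -39.  15.] [np.float64(16.0), np.float64(18.0), np.float64(18.0), np.float64(19.0), np.float64(22.0), np.float64(20.0), np.float64(20.0), np.float64(16.0), np.float64(13.0)]
(269.5, 207.5) [-40. -57.  15.] [np.float64(19.0), np.float64(18.0), np.float64(54.0), np.float64(17.0), np.float64(22.0), np.float64(18.0), np.float64(5.0), np.float64(7.0), np.float64(52.0)]
(260.3333333333333, 222.5) [-85. -31.  15.] [np.float64(21.0), np.float64(20.0), np.float64(15.0), np.float64(18.0), np.float64(17.0), np.float64(19.0), np.float64(22.0), np.float64(23.0), np.float64(21.0)]
(242.33333333333334, 229.83333333333331) [-107.   22.   15.] [np.float64(19.0), np.float64(20.0), np.float64(23.0), np.float64(17.0), np.float64(22.0), np.float64(16.0), np.float64(18.0), np.float64(19.0), np.float64(15.0)]
```

```bash
python3 - <<'E'
from h import *
w=load('w9');t=load('t8')
a=cv2.resize(w['color'][75:275,75:295,::-1],(550,500),interpolation=2)
cv2.imwrite('pics/w9c.png',a)
cv2.imwrite('pics/t8c.png',cv2.resize(t['color'][145:245,200:300,::-1],None,fx=6,fy=6,interpolation=2))
E
python3 ws.py w10
```

```text
[ 572.59128883 -174.36582969  277.29910793] [-0.03  0.31  0.02 -0.   -1.28  1.27] 13.5
```

View pics/w9c.png

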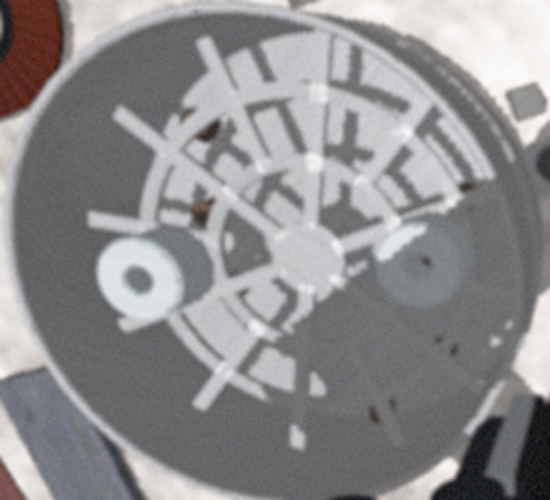

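View pics/t8c.png

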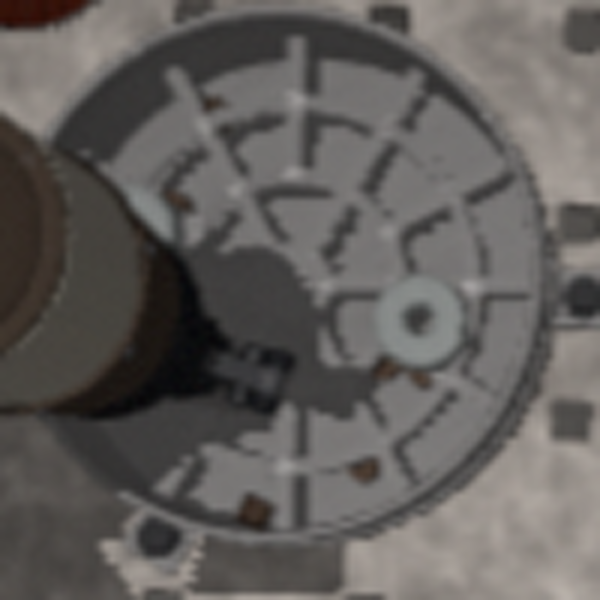

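View pics/w10.png

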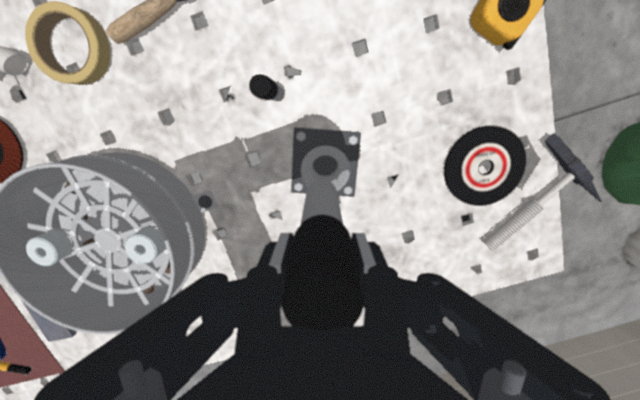

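Run:
```python
from h import *
w=load('w9');T=np.load('pics/w9_T.npy')
for nm,(x,y) in dict(C=(467,188),bore=(426,262),p1=(440,340),p2=(453,350),q1=(376,412),A=(205,125),B=(203,210)).items():
    p=(x/2.5+75-.5,y/2.5+75-.5); o,d=ray(w,[p],T); u,v=int(p[0]+.5),int(p[1]+.5)
    print(nm,[(o+d[0]*w['range_z'][v+j,u+i]-[575.5,157,0]).round().tolist() for j,i in((0,0),(0,1),(0,-1),(1,0),(-1,0))])
cv2.imwrite('pics/w9d.png',cv2.resize(w['color'][120:240,210:300,::-1],None,fx=5,fy=5,interpolation=2))
```

```text
C [[5.0, -85.0, 18.0], [5.0, -85.0, 18.0], [5.0, -85.0, 17.0], [5.0, -85.0, 18.0], [5.0, -85.0, 17.0]]
bore [[-28.0, -44.0, 16.0], [-29.0, -43.0, 12.0], [-23.0, -58.0, 56.0], [-23.0, -58.0, 57.0], [-29.0, -42.0, 9.0]]
p1 [[-67.0, -47.0, 54.0], [-67.0, -47.0, 54.0], [-77.0, -32.0, 16.0], [-67.0, -46.0, 53.0], [-78.0, -31.0, 11.0]]
p2 [[-85.0, -37.0, 16.0], [-87.0, -35.0, 10.0], [-75.0, -52.0, 56.0], [-85.0, -38.0, 17.0], [-85.0, -38.0, 16.0]]
q1 [[-107.0, 25.0, 19.0], [-96.0, 7.0, 54.0], [-108.0, 25.0, 19.0], [-107.0, 25.0, 19.0], [-96.0, 6.0, 54.0]]
A [[82.0, 24.0, 51.0], [88.0, 44.0, 16.0], [82.0, 22.0, 55.0], [88.0, 44.0, 16.0], [82.0, 22.0, 55.0]]
B [[45.0, 67.0, 19.0], [45.0, 68.0, 17.0], [45.0, 67.0, 19.0], [45.0, 67.0, 18.0], [45.0, 67.0, 18.0]]
```

View pics/w9d.png

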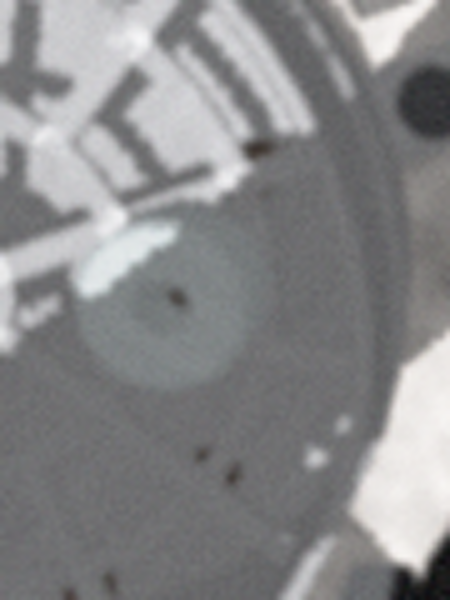

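Request:
apply_moves(
  plan=[1, 0, -0.004, -0.03, 0, 1, 0, -0.006, -0.06, 0, 1, 0, -0.006, -0.08, 0, 1, 0, -0.006, -0.08, 0, 1, 0, -0.006, -0.08, 0],
)

```text
clock: 13.97
position: [572.5, -180.5, 197.3]
ee_rot: [0.987, -0.162, -0.001, 0.0]
contact_force: [0.6, -0.7, -0.7]
gripper_width: 32.7
```

```bash
python3 -c "
from h import *
im=snap('scene','s11'); print(arm.read_state()['position'])
cv2.imwrite('pics/s11c.png',cv2.resize(im['color'][170:280,300:400,::-1],None,fx=5.4,fy=5.4,interpolation=2))"; python3 ws.py w11
```

```text
[ 573.64221711 -180.83457576  198.94503043]
[ 573.64221711 -180.83457576  198.94503043] [-0.04  0.37 -0.1   0.   -1.1   1.28] 14.0167
```

View pics/s11c.png

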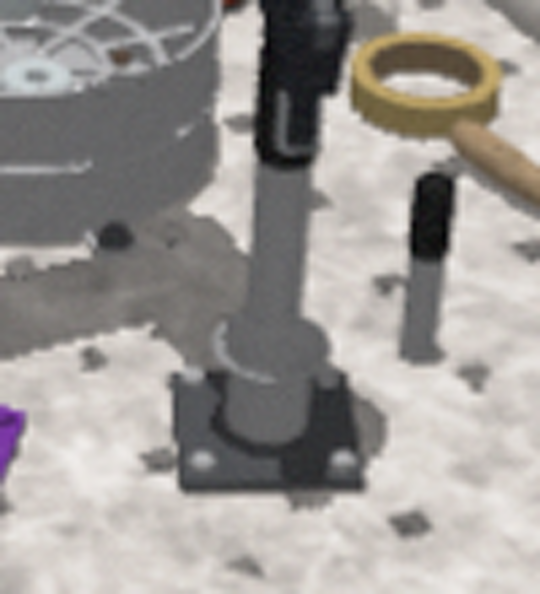

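View pics/w11.png

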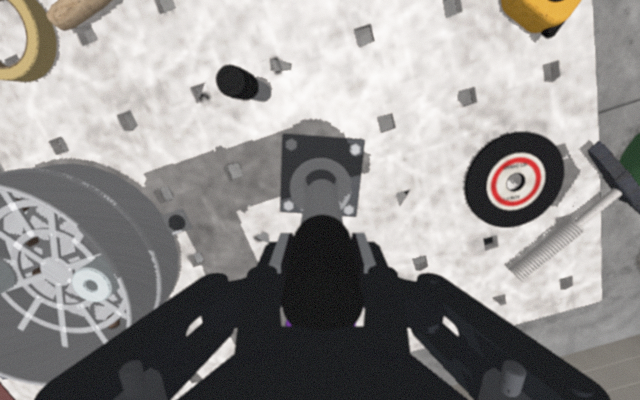

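Request:
apply_moves(
  plan=[1, -0.001, 0, -0.015, 0, 1, -0.001, 0, -0.03, 0, 1, -0.001, 0, -0.045, 0, 1, -0.001, 0, -0.06, 0, 1, -0.001, 0, -0.07, 0, 1, -0.001, 0, -0.074, 0, 1, -0.001, 0, -0.074, 0, 1, -0.001, 0, -0.074, 0],
)

```text
clock: 14.73
position: [572.7, -181.5, 124.6]
ee_rot: [0.987, -0.163, 0.001, 0.0]
contact_force: [0.1, 0.4, -1.6]
gripper_width: 32.5
```

Request:
apply_moves(
  plan=[1, 0, 0, -0.001, 0, 1, 0, 0, -0.001, 0, 0, 0, 0, -0.001, 0, -1, 0, 0, -0.001, 0, -1, 0, 0, -0.001, 0, -1, 0, 0, -0.001, 0, -1, 0, 0, -0.001, 0, -1, 0, 0, -0.001, 0],
)

```text
clock: 15.4
position: [571.9, -181.4, 122.6]
ee_rot: [0.987, -0.163, 0.0, 0.0]
contact_force: [-0.1, 0.1, 0.4]
gripper_width: 85.8
```

Request:
apply_moves(
  plan=[-1, 0, 0, 0.0, 0, -1, 0, 0, 0.02, 0, -1, 0, 0, 0.05, 0, -1, 0, 0, 0.085, 0, -1, 0, 0, 0.12, 0, -1, 0, 0, 0.14, 0, -1, 0, 0, 0.14, 0, -1, -0.04, 0, 0.14, 0],
)

```text
clock: 16.07
position: [536.7, -181.3, 261.4]
ee_rot: [0.987, -0.163, 0.002, 0.0]
contact_force: [-0.0, -0.6, -1.5]
gripper_width: 85.4
```

Request:
apply_moves(
  plan=[-1, -0.04, 0.0, 0, 0, -1, -0.07, -0.03, 0, 0, -1, -0.09, -0.06, 0, 0, -1, -0.1, -0.1, 0, 0, -1, -0.1, -0.12, 0, 0, -1, -0.1, -0.12, 0, 0, -1, -0.1, -0.12, 0, 0],
)

```text
clock: 16.65
position: [431.1, -302.1, 261.6]
ee_rot: [0.986, -0.164, -0.001, -0.0]
contact_force: [0.8, 0.6, 0.5]
gripper_width: 85.3
```

```bash
python3 look.py 12; python3 ws.py w12
python3 - <<'E'
from h import *
t=load('t12');s=load('s12');print(arm.read_state()['contact_force'],arm.read_state()['gripper_width'])
a=cv2.resize(s['color'][170:270,300:400,::-1],(400,400),interpolation=2)
b=cv2.resize(t['color'][140:240,310:410,::-1],(400,400),interpolation=2)
cv2.imwrite('pics/f12.png',np.hstack([a,b]))
E
```

```text
[ 431.07559359 -302.10297542  261.55018112]
[ 431.63063388 -300.94086316  261.86269151]
[ 431.63063388 -300.94086316  261.86269151] [-0.3   0.2  -0.18 -0.   -1.2   1.54] 16.75
[-0.1061138   0.09144047 -0.59015579] 85.4654710548642
```

View pics/f12.png

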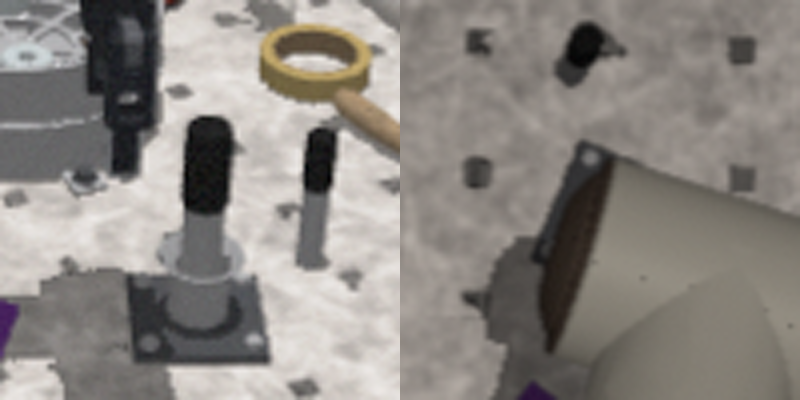

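View pics/j12.png

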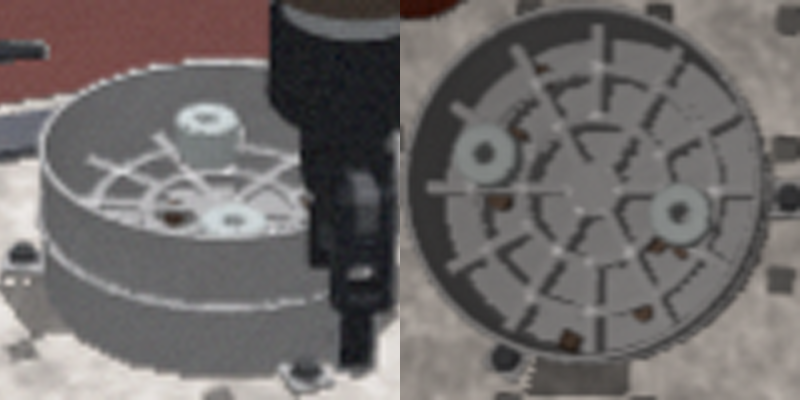

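```bash
python3 -c "
from h import *
print(arm.job_done())"
```

```text
the job is handed in; nothing more can be done
None
```

The job is handed in at about 16.7 s of the 72 s. I took the larger tube from the grey stand, not the smaller tube or the purple stand. I used it to push all eight chips off the plate's bars, then put it back and let go.

**Chips:** All eight measured between about 7 and 25 mm above the bench, in the pan. One of them, chip C, was seen only once, in the wrist camera at about 18 mm. In the top view it is hidden under a bar or a boss. In the final top picture no chip is left on the plate.

**Bosses:** Both still stand on the plate about where they started, with their tops measured at about 85 mm.

**Tube:** It stands upright in the grey stand's pipe, at the same place and height in the picture as at the start. I checked it only in the scene picture, because the arm hid it from the top camera.

**Gripper:** It is open at 85 mm, and the tool stands about 185 mm from the stand and 262 mm above the bench, touching nothing. The force reading was only noise.

**Bystanders:** I never went near the flat steel offcut or the grinding disc, but I did not measure their positions again at the end.

No check failed. The two views disagreed by 2 to 4 mm on where the sieve's centre is, so I used a value in between.

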